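# Make up the shogi piece stand

## Robot

A 6-joint arm with a two-finger parallel gripper is mounted at the origin on the work surface. World frame = base frame: x ahead of the robot, y to its left, z up, the work surface at z = 0. Lengths are in m, angles in rad, forces in N, time in s.
With the tool pointing down it reaches from about 0.375 to 0.9 m from the base axis. Payload 3.1 kg.
Tool frame: the origin (TCP) lies midway between the tips of the shut fingers; the grasp point (between the pads) lies 19 mm behind it; z points along the fingers, y is the line along which they close (so a half turn about z gives the same grasp; the last joint's range is limited). The gripper opens to 87 mm and grips with 3 to 60 N. Pads are 19 mm wide; open, the fingers measure 117 mm over their backs; the gripper's body (75 mm by 190 mm) begins 51 mm behind the grasp point.
Start: joints at [-1.482, 0.527, 1.433, -0, 1.181, -0.178], TCP at [0.165, -0.603, 0.185] pointing down, gripper open.
Joint ranges: [-3.08, 3.08], [-0.75, 2.2], [0.22, 2.44], [-1.43, 4.57], [0, 2.65], [-2.85, 2.85]. Speed limits (rad/s): [2.79, 2.79, 3.14, 3.14, 3.14, 3.14].

## Interface

Orientations are given as a unit quaternion [x, y, z, w].
In Python, from rig import robot gives the robot as it stands. The module is installed in compiled form; this text tells all that it offers.
- The arm moves only by the tool play_rows, never from a script. Its arguments are lists of equal length, an entry for each row: "gripper": the closure, from -1 (fully open) to 1 (shut); "delta_pos": the shift along the tool's x, y, z in cm, a list of three; "turn": the turn, a rotation vector about the tool's x, y, z in rad, a list of three. A call has 1 to 12 rows; each row is the pose to reach, as a shift and turn from the pose commanded when the call began, along the tool's axes at that moment; what a row does not reach only later rows make up. A row lasts 1/8 s, in which the tool goes at most 62.5 mm and 10.7 degrees, less where a joint would pass 70% of its speed; a pose out of reach is approached as far as the arm can. A call with a gripper value outside its range is refused whole. The fingers move at their own pace and stop on an object; "squeeze" is the grip in N (left out, the last holds). Time passes only in rows, so rows that repeat a pose let the fingers close. It gives the time, the measured TCP pose, the force, the opening and the grip force at its end, in the units of the state.
- robot.get_obs(): the state, without advancing time (a new reading comes with each control period).
- robot.camera(name): name is "scene" or "top"; returns a dict with "color" (400x640x3 uint8, red, green, blue), "vfov" (degrees; the focal length in pixels is half the picture's height over the tangent of half this angle, whatever the lens; pixels are square), "cx", "cy" (the principal point, pixels), "R" (3x3) and "t" (3): a world point X has camera coordinates R X + t. Camera axes: x right, y down, z forward; pixel columns grow to the right and rows downward; lengths in m; the calibration is good to about 2 mm. A picture is of the moment at which its call begins. There is no depth.
- robot.hand_in(): hands the job in; it is judged then, once.
The state is a dict: "time": time; "q": joint angles; "joint_velocities": joint speeds; "joint_torque": joint torques, N m; "position": TCP position; "tool_rot": TCP orientation; "ft_force": force on the tool from outside, world axes, zero at the start; "moment": the same for the moment, N m; "grip_width": finger opening in m; "grip_force": force on a finger pad.
Only numpy, scipy, OpenCV 4.12 (cv2) and the standard library are available. Lean on these libraries where they do the work, as an engineer would, in place of code of your own. Each camera call takes 0.05 s, during which the arm holds its last target. There are 200 camera calls.

## Task

Put the little piece stand together: slide the loose board's sleeve down over the upright post of the stand until the board sits fully down on the round shoulder, lowering it gently all the way without letting it drop, with the board's long side along the long side of the foot. Let go of it, then take the boxwood piece case from the cabinet flap and set it upright on the board, on either side of the sleeve, with its whole base on the board. Leave the jar, the brass weight and the comb where they are.

Things in the scene. Friction and masses are not known exactly. Their poses are not given: they have to be found in the camera images.
- stand: Fixed. Dark wooden foot 100 (x) x 150 (y) x 18 mm; on its middle a round drum 68 mm across, its flat top (the shoulder) 50 mm above the tatami; from it an upright brass post, 28 mm diameter, rises 62 mm more, its top 9 mm tapering to 18 mm. Origin: centre of the foot's underside, on the post axis; z up, y along the foot's long side.
- post_top (a point): Centre of the top end of the stand's post, 112 mm above the tatami, on the post axis.
- board: Loose brown board 110 (x) x 210 (y) x 12 mm, 240-390 g, lying on the tatami; an upright round sleeve through its middle, 44 mm outside, 31 mm bore open at both ends, reaches from its underside to 72 mm above that. Grip it by the sleeve from above. Origin: centre of the underside, on the sleeve axis; z up, y along the long side. Seated, it is 50 mm above the stand's origin.
- sleeve_top (a point): Centre of the sleeve's upper mouth, 72 mm above the board's origin.
- case: Yellow boxwood piece case on the flap: closed box 50 (x) x 70 (y) x 45 mm high, a dark line round it, 105-195 g. Origin: centre of its underside; z up, y along its long side. Standing on the board its origin is 12 mm above the board's origin; in the middle of a half of the board it lies 63 mm from the sleeve axis, along the long side.
- cabinet: Fixed low cabinet of dark elm, 480 mm wide (x), 201 mm high, its drop-down flap open as a shelf on its -y side: flap 460 (x) x 200 (y) mm, top 45 mm above the tatami. Origin: on the tatami under the flap's centre; the carcass begins 100 mm from it towards +y.
- jar: Lidded celadon jar, round, 64 mm across, 85 mm high, on the flap. Origin: centre of its underside. Leave alone.
- weight: Brass scale weight, round, 52 mm across, 63 mm high with a knob, on the flap. Origin: centre of its underside. Leave alone.
- comb: Tortoiseshell-finish comb 110 x 41 x 6 mm lying flat on the flap near the carcass. Origin: under its middle. Leave alone.
Not all that is in view belongs to the job. Leave any orange or purple look-alike of the case alone.

How it is judged:
By the outcome, as a careful person would: the job done as asked, in the order asked, and still so for the second after the job is handed in, with the robot touching nothing.
It also fails if it takes over 64 s, if anything falls off the work surface, if the arm or the gripper's body presses on something with over 40 N, if the wrist force passes 120 N, or if a joint passes its speed limit or range.

## Working session

There is one attempt and no reset: what is moved stays moved. The work goes in short steps, Python scripts to look and compute and a tool call to move; the robot and the scene stay as the last step left them, time stands still between calls to the robot, and variables do not carry over. Pictures are saved under pics/ and viewed, at most 10 in all, crops included, and the job is handed in when it is done.

Besides the shell and the picture viewer there is one more tool, called after "Call:" as name(argument=value, ...) on one line, values as JSON. play_rows: Moves the arm, as the interface text tells. Its arguments: {"type":"object","properties":{"gripper":{"type":"array","items":{"type":"number"}},"delta_pos":{"type":"array","items":{"type":"array","items":{"type":"number"}}},"turn":{"type":"array","items":{"type":"array","items":{"type":"number"}}},"squeeze":{"type":"number"}},"required":["gripper","delta_pos","turn"]}

```bash
mkdir -p pics; python3 - <<'E'
from rig import robot
import cv2,pickle
d={}
for n in("scene","top"):
    c=robot.camera(n);d[n]=c;cv2.imwrite(f"pics/{n}0.png",c["color"][:,:,::-1])
    print(n,c["vfov"],c["cx"],c["cy"],c["R"].round(3).tolist(),c["t"].round(3).tolist())
pickle.dump(d,open("c0.pkl","wb"))
o=robot.get_obs();print(o)
E
```

```text
scene 55.368685063679074 316.5750618916554 198.72554943808996 [[0.879, 0.476, 0.005], [0.306, -0.556, -0.772], [-0.365, 0.681, -0.635]] [-0.431, -0.063, 1.087]
top 53.5951928222265 321.57076161615726 196.8245577534995 [[0.028, -0.999, -0.033], [-0.995, -0.024, -0.1], [0.099, 0.035, -0.994]] [0.02, 0.478, 0.986]
{'time': 0.1, 'q': array([-1.48249559e+00,  5.28371093e-01,  1.43377096e+00, -1.78350016e-05,
        1.18135542e+00, -1.78517612e-01]), 'joint_velocities': array([ 0.00050954, -0.00085316, -0.00389463, -0.00068686,  0.00070868,
       -0.00052276]), 'joint_torque': array([-6.75341835e-04, -4.40986884e+01, -1.77149999e+01,  6.35334151e-02,
        5.33557415e-02, -3.37949052e-05]), 'position': array([ 0.16473787, -0.60215566,  0.18367185]), 'tool_rot': array([ 9.91113286e-01,  1.33017093e-01,  3.47090718e-05, -9.51814539e-04]), 'ft_force': array([ 0.57125081,  0.13581189, -1.0565432 ]), 'moment': array([-0.09597603,  0.03403756, -0.01797417]), 'grip_force': 0.0, 'grip_width': 0.0870173412910324}
```

View pics/scene0.png

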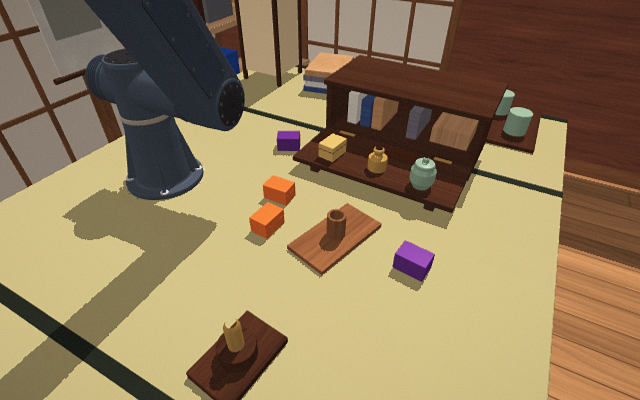

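View pics/top0.png

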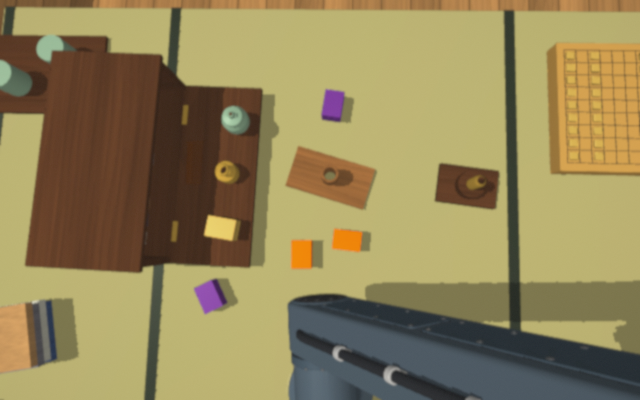

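The scene view shows the stand at about (237,350), the board at (335,237), the case at (332,147), the weight at (377,160) and the jar at (423,175). In the top view the stand is at (467,186), the board at (331,178) and the case at (222,228).

```bash
cat > h.py <<'E'
import numpy as np,cv2
def foc(c): return 200/np.tan(np.radians(c["vfov"])/2)
def ray(c,uv):
    uv=np.atleast_2d(np.asarray(uv,float));d=np.c_[(uv-[c["cx"],c["cy"]])/foc(c),np.ones(len(uv))]@c["R"]
    return -c["R"].T@c["t"],d
def onz(c,uv,z):
    C,d=ray(c,uv);return (C+d*((z-C[2])/d[:,2])[:,None])
def proj(c,X):
    p=np.atleast_2d(X)@c["R"].T+c["t"];return p[:,:2]/p[:,2:]*foc(c)+[c["cx"],c["cy"]]
def tri(c1,u1,c2,u2):
    A=[];b=[]
    for c,u in((c1,u1),(c2,u2)):
        C,d=ray(c,u);d=d[0]/np.linalg.norm(d[0]);P=np.eye(3)-np.outer(d,d);A.append(P);b.append(P@C)
    X=np.linalg.lstsq(np.vstack(A),np.hstack(b),rcond=None)[0];return X
def mosaic(cs,name,k=5,s=80):
    # cs: (image,u,v)
    t=[cv2.resize(np.ascontiguousarray(i[v-s//2:v+s//2,u-s//2:u+s//2,::-1]),None,fx=k,fy=k,interpolation=cv2.INTER_CUBIC) for i,u,v in cs]
    return t
E
python3 - <<'E'
import pickle,cv2,numpy as np
from h import *
d=pickle.load(open("c0.pkl","rb"));S=d["scene"];T=d["top"]
print(-T["R"].T@T["t"],-S["R"].T@S["t"])
def crop(I,u,v,w,h,k):return cv2.resize(np.ascontiguousarray(I[v:v+h,u:u+w,::-1]),None,fx=k,fy=k,interpolation=cv2.INTER_CUBIC)
t=T["color"];s=S["color"]
A=np.hstack([crop(t,425,150,100,75,4),crop(t,280,140,100,75,4)])
B=np.hstack([crop(s,185,300,110,100,3.6363),crop(s,285,195,110,100,3.6363)])
B=cv2.resize(B,(800,300))if 0 else B[:300]
cv2.imwrite("pics/z1.png",np.vstack([A[:,:800],B[:,:800]]))
for nm,u,v in(("case",222,228),("caseside",0,0)):
    pass
# masks
hsv=cv2.cvtColor(t,cv2.COLOR_RGB2HSV)
for nm,(x0,y0,x1,y1),z in(("board",(275,140,385,215),.012),("foot",(425,150,510,220),.018),("case",(195,205,250,250),.09)):
    q=hsv[y0:y1,x0:x1]
    if nm=="case": m=(q[...,1]>90)&(q[...,2]>215)
    elif nm=="board": m=~((q[...,0]>20)&(q[...,0]<40)&(q[...,2]>85))&(q[...,0]<20)&(q[...,2]>75)
    else: m=(q[...,2]<110)
    m=cv2.morphologyEx(m.astype(np.uint8),cv2.MORPH_OPEN,np.ones((3,3)))
    c=max(cv2.findContours(m,cv2.RETR_EXTERNAL,cv2.CHAIN_APPROX_NONE)[0],key=cv2.contourArea)[:,0]+[x0,y0]
    W=onz(T,c,z)[:,:2]
    print(nm,cv2.minAreaRect((W*1000).astype(np.float32)),cv2.boxPoints(cv2.minAreaRect(c.astype(np.float32))).round(1).tolist())
for z,uv in((0,(237,350)),):print(onz(S,uv,z))
print(hsv[[228,239,250],[222,222,222]],t[228,222],t[239,222])
E
```

```text
[ 0.37724845 -0.00336373  1.02909477] [ 0.79519795 -0.56972559  0.64435501]
board ((531.1996459960938, 12.342460632324219), (210.7623291015625, 110.1243896484375), 74.23670959472656) [[285.0, 185.1999969482422], [297.3999938964844, 144.8000030517578], [375.20001220703125, 168.6999969482422], [362.70001220703125, 209.10000610351562]]
foot ((515.689208984375, -336.2887878417969), (150.09320068359375, 96.61067199707031), 83.3405990600586) [[434.5, 200.5], [439.5, 163.3000030517578], [499.1000061035156, 171.1999969482422], [494.1000061035156, 208.5]]
case ((391.4715270996094, 271.34027099609375), (65.83999633789062, 45.80094909667969), 81.40203094482422) [[204.3000030517578, 234.60000610351562], [207.8000030517578, 215.60000610351562], [234.8000030517578, 220.5], [231.39999389648438, 239.5]]
[[ 0.50309523 -0.32331246  0.        ]]
[[ 23 136 233]
 [ 19 148 153]
 [ 11 146  98]] [233 206 109] [153 119  64]
```

View pics/z1.png

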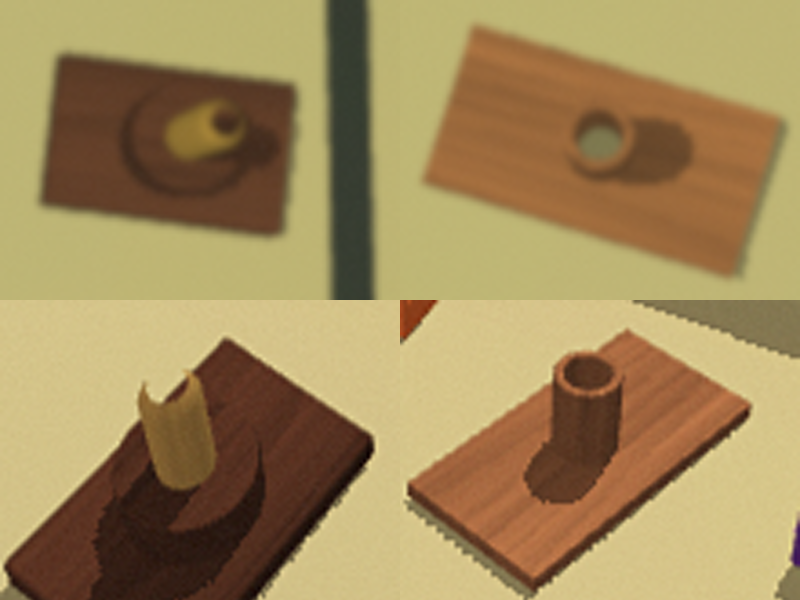

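The crops show the post's dark tip at about (481.5,180) in the top view. The sleeve mouth is at about (330,174.5) in the top view and (336.4,215.6) in the scene view.

```bash
python3 - <<'E'
import pickle
from h import *
d=pickle.load(open("c0.pkl","rb"));S=d["scene"];T=d["top"]
print("mouth top",onz(T,(330,174.7),.072),"scene",onz(S,(336.4,215.6),.072),"tri",tri(T,(330,174.7),S,(336.4,215.6)))
print("tip",onz(T,(481.5,180.3),.112))
# brass mask of post in both views; shaft lower-end points
for n,c,(x0,y0,x1,y1) in(("top",T,(455,165,495,200)),("scene",S,(215,310,255,360))):
    q=cv2.cvtColor(c["color"],cv2.COLOR_RGB2HSV)[y0:y1,x0:x1]
    m=((q[...,0]>16)&(q[...,1]>(130 if n=="top" else 100))&(q[...,2]>75)&(q[...,2]<215)).astype(np.uint8)
    k=max(cv2.findContours(m,0,1)[0],key=cv2.contourArea)[:,0]+[x0,y0]
    print(n,cv2.minAreaRect(k.astype(np.float32)),k.min(0),k.max(0))
for X in([.5157,-.3363,.112],[.5157,-.3363,.103],[.5157,-.3363,.05]):print(X,"top",proj(T,X),"scene",proj(S,X))
for X in([.5312,.0123,.072],[.5312,.0123,0]):print(X,"top",proj(T,X),"scene",proj(S,X))
# case corners predicted for scene
C=np.array([.3915,.2713]);a=np.radians(81.4);u=np.array([np.cos(a),np.sin(a)]);v=np.array([-u[1],u[0]])
for z in(.09,.045):
  P=np.array([np.r_[C+i*.035*u+j*.025*v,z] for i,j in((1,1),(1,-1),(-1,-1),(-1,1))]);print("case",z,"top",proj(T,P).round(1).tolist(),"scene",proj(S,P).round(1).tolist())
t=T["color"];s=S["color"]
def crop(I,u,v,w,h,k):return cv2.resize(np.ascontiguousarray(I[v:v+h,u:u+w,::-1]),None,fx=k,fy=k,interpolation=cv2.INTER_CUBIC)
cv2.imwrite("pics/z2.png",np.vstack([np.hstack([crop(t,455,160,50,37,8),crop(s,215,315,50,37,8)]),np.hstack([crop(t,195,205,50,37,8),crop(s,310,130,50,37,8)])]))
E
```

```text
mouth top [[0.52766132 0.01149335 0.072     ]] scene [[0.53344196 0.01285878 0.072     ]] tri [0.53038322 0.01297455 0.07007353]
tip [[ 0.51620056 -0.33899638  0.112     ]]
top ((475.6000671386719, 182.70001220703125), (13.416406631469727, 19.230182647705078), 63.43495178222656) [466 175] [485 189]
scene ((231.83029174804688, 336.1009521484375), (30.93779182434082, 22.030006408691406), 73.3007583618164) [220 319] [243 351]
[0.5157, -0.3363, 0.112] top [[480.31896351 180.48815455]] scene [[229.24272337 323.35035877]]
[0.5157, -0.3363, 0.103] top [[478.90572543 181.03358463]] scene [[230.03928979 326.55512901]]
[0.5157, -0.3363, 0.05] top [[471.10924312 184.04258643]] scene [[234.44088985 344.26378012]]
[0.5312, 0.0123, 0.072] top [[329.70698034 173.26026278]] scene [[335.39356839 215.42436594]]
[0.5312, 0.0123, 0] top [[330.04271965 177.63352649]] scene [[334.28518248 238.08899584]]
case 0.09 top [[203.3, 235.3], [207.5, 214.7], [235.9, 219.8], [231.8, 240.5]] scene [[331.8, 133.0], [346.2, 138.4], [331.9, 148.8], [317.2, 143.0]]
case 0.045 top [[209.2, 235.4], [213.2, 215.7], [240.4, 220.6], [236.5, 240.3]] scene [[331.3, 146.3], [345.3, 151.9], [331.4, 162.6], [317.1, 156.6]]
```

View pics/z2.png

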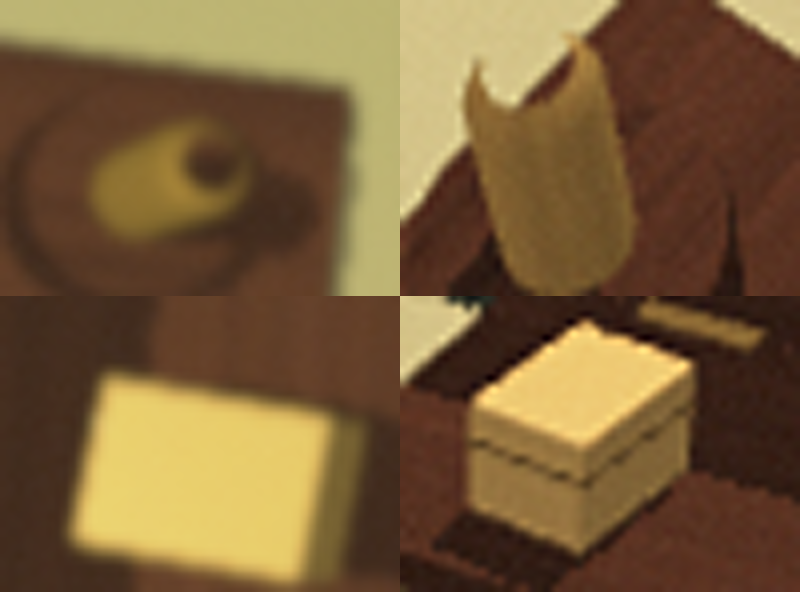

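The crops put the post tip at about (481.1,180) in the top view. The case's top-face corners in the scene view are about (333,133), (346.5,138.5), (333,149) and (319,143). Those match the measured poses to within about 1 px, so I'll move above the sleeve.

Call:
play_rows(gripper=[-1,-1,-1,-1,-1,-1,-1,-1,-1,-1,-1,-1], delta_pos=[[4,-4,0],[8,-8,0],[12.5,-12.5,0],[17,-17,0],[21.5,-21.5,0],[26,-25.5,0],[30.5,-30,0],[35,-34,0],[39.5,-38.5,0],[44,-42.5,0],[48,-46.3,0],[51.5,-49.6,0]], turn=[[0,0,0],[0,0,0],[0,0,0],[0,0,0],[0,0,0],[0,0,0],[0,0,0],[0,0,0],[0,0,0],[0,0,0],[0,0,0],[0,0,0]])

```text
time: 1.6
position: [0.5314, 0.0135, 0.1843]
tool_rot: [0.991, 0.134, -0.0, -0.0]
ft_force: [-0.3, -0.8, -0.9]
grip_width: 0.087
grip_force: 0.0
```

Call:
play_rows(gripper=[-1,-1,-1,-1,-1,1,1,1,1,1,1,1], delta_pos=[[-0.1,0.1,4],[-0.1,0.1,8],[-0.1,0.1,12],[-0.1,0.1,14.9],[-0.1,0.1,14.9],[-0.1,0.1,14.9],[-0.1,0.1,14.9],[-0.1,0.1,14.9],[-0.1,0.1,14.9],[-0.1,0.1,14.9],[-0.1,0.1,14.9],[-0.1,0.1,14.9]], turn=[[0,0,0],[0,0,0],[0,0,0],[0,0,0],[0,0,0],[0,0,0],[0,0,0],[0,0,0],[0,0,0],[0,0,0],[0,0,0],[0,0,0]], squeeze=35)

```text
time: 3.1
position: [0.5301, 0.0101, 0.0355]
tool_rot: [0.991, 0.133, -0.0, -0.0]
ft_force: [-0.2, 0.0, 0.4]
grip_width: 0.0251
grip_force: 0.0
```

```bash
python3 - <<'E'
from rig import robot
import cv2,numpy as np
I=robot.camera("scene")["color"];J=robot.camera("top")["color"]
o=robot.get_obs();print(o["grip_width"],o["grip_force"],o["position"])
A=cv2.resize(I[130:330,220:420,::-1],(400,400));B=cv2.resize(J[100:300,230:430,::-1],(400,400))
cv2.imwrite("pics/g1.png",np.hstack([A,B]))
E
```

```text
0.01686669085677988 0.0 [0.53005322 0.0101595  0.03546457]
```

View pics/g1.png

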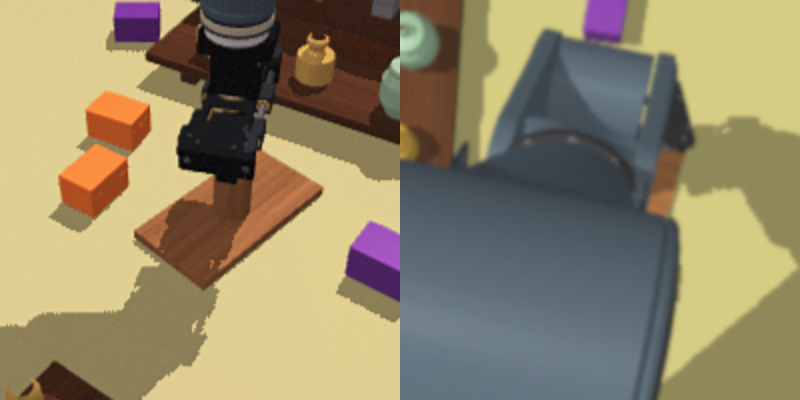

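The fingers are still closing with no contact, although the sleeve is visible below the gripper at about (335,230) in the scene view. I'll look closer with the TCP projected into the picture.

```bash
python3 - <<'E'
from rig import robot
from h import *
c=robot.camera("scene");I=c["color"]
o=robot.get_obs();print(o["grip_width"],o["grip_force"],o["position"],o["q"])
p=o["position"]
x0,y0=270,130;A=cv2.resize(np.ascontiguousarray(I[y0:y0+150,x0:x0+150,::-1]),(600,600),interpolation=cv2.INTER_CUBIC)
for z,col in((0,(0,255,0)),(.019,(255,0,0)),(.07,(0,0,255))):
    u=proj(c,p+[0,0,z])[0];print(z,u);cv2.circle(A,tuple(int(a) for a in (u-[x0,y0])*4),4,col,-1)
cv2.imwrite("pics/g2.png",A)
E
```

```text
0.012653898110679249 0.0 [0.53009528 0.01013052 0.03549843] [-1.91808529e-01  6.30768940e-01  1.79300353e+00 -3.44700090e-06
  7.17917105e-01  1.11223183e+00]
0 [333.96929341 227.62127079]
0.019 [334.25399315 221.56384198]
0.07 [335.0589303  204.43755445]
```

View pics/g2.png

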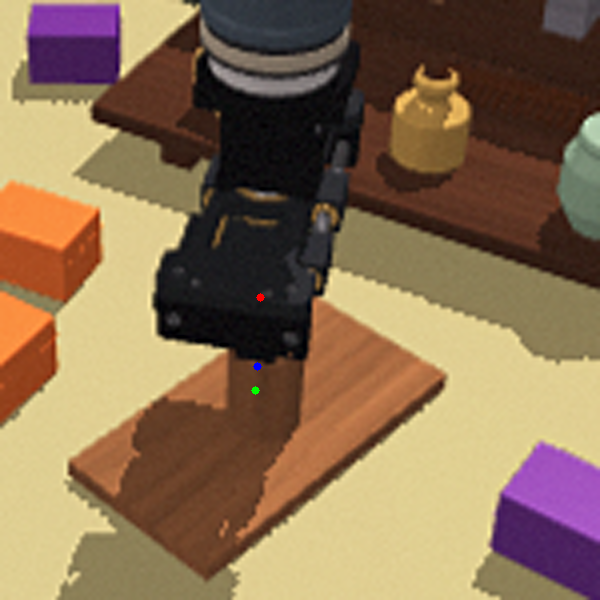

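The whole gripper looks higher than its reported pose, since no fingertips show beside the sleeve. I'll reopen it and check the projected body corners before going any further.

Call:
play_rows(gripper=[-1,-1,-1,-1,-1,-1,-1,-1], delta_pos=[[0,0,0],[0,0,0],[0,0,0],[0,0,0],[0,0,0],[0,0,0],[0,0,0],[0,0,0]], turn=[[0,0,0],[0,0,0],[0,0,0],[0,0,0],[0,0,0],[0,0,0],[0,0,0],[0,0,0]])

```text
time: 4.25
position: [0.5301, 0.0102, 0.0356]
tool_rot: [0.991, 0.133, -0.0, -0.0]
ft_force: [0.1, 0.7, -0.4]
grip_width: 0.0832
grip_force: 0.0
```

```bash
python3 - <<'E'
from rig import robot
from h import *
from scipy.spatial.transform import Rotation as Ro
c=robot.camera("scene");I=c["color"]
o=robot.get_obs();print(o["grip_width"],o["grip_force"],o["position"],o["tool_rot"])
p=o["position"];R=Ro.from_quat(o["tool_rot"]).as_matrix()
x0,y0=270,130;A=cv2.resize(np.ascontiguousarray(I[y0:y0+150,x0:x0+150,::-1]),(600,600),interpolation=cv2.INTER_CUBIC)
for L,col in(([.0375,.095,-.07],(0,0,255)),([-.0375,.095,-.07],(0,0,255)),([0,.05,0],(0,255,0)),([0,-.05,0],(0,255,0)),([0,.05,-.07],(255,0,0))):
    u=proj(c,p+R@L)[0];print(L,(u-[x0,y0])*4);cv2.circle(A,tuple(int(a) for a in (u-[x0,y0])*4),4,col,-1)
cv2.imwrite("pics/g3.png",A)
E
```

```text
0.08504171557865224 0.0 [0.53011636 0.01015313 0.03554547] [ 9.91114350e-01  1.33012575e-01 -4.99604911e-06 -3.86816005e-06]
[0.0375, 0.095, -0.07] [297.95585756 429.60957319]
[-0.0375, 0.095, -0.07] [151.20482089 404.91835995]
[0, 0.05, 0] [238.39292827 451.59410682]
[0, -0.05, 0] [272.02565777 334.26441851]
[0, 0.05, -0.07] [241.9823604  357.88423062]
```

View pics/g3.png

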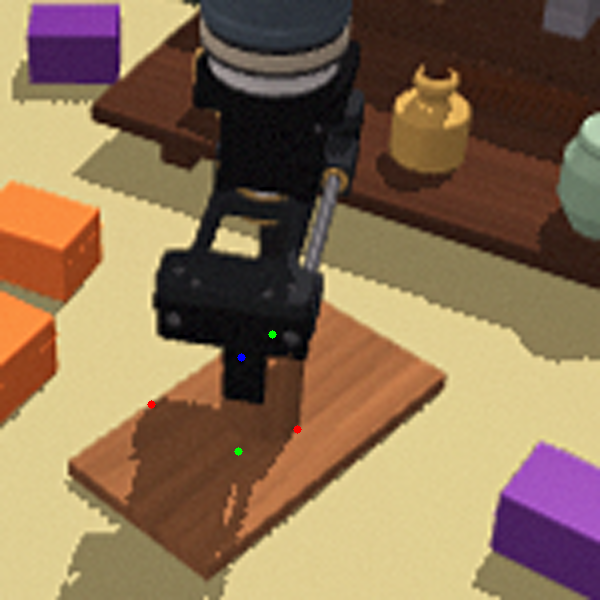

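With the fingers open, the front fingertip shows at (245,402) in the zoomed view, against an expected (238,455). So the real tips sit about 40 mm higher than reported, just above the mouth. I'll lower by that much and watch the force.

Call:
play_rows(gripper=[-1,-1,-1,-1,-1,-1,-1,-1], delta_pos=[[0,0,0.5],[0,0,1],[0,0,1.5],[0,0,2],[0,0,2.5],[0,0,3],[0,0,3.3],[0,0,3.3]], turn=[[0,0,0],[0,0,0],[0,0,0],[0,0,0],[0,0,0],[0,0,0],[0,0,0],[0,0,0]])

```text
time: 5.3
position: [0.5299, 0.0102, 0.0023]
tool_rot: [0.991, 0.133, -0.0, -0.0]
ft_force: [-0.5, 0.7, 0.8]
grip_width: 0.087
grip_force: 0.0
```

```bash
python3 - <<'E'
from rig import robot
from h import *
c=robot.camera("scene");I=c["color"]
o=robot.get_obs();print(o["grip_width"],o["ft_force"],o["position"])
x0,y0=270,130;A=cv2.resize(np.ascontiguousarray(I[y0:y0+150,x0:x0+150,::-1]),(600,600),interpolation=cv2.INTER_CUBIC)
cv2.imwrite("pics/g4.png",A)
E
```

```text
0.08741605775645711 [0.04775142 0.33994694 0.03591841] [0.53007006 0.01016994 0.00246778]
```

View pics/g4.png

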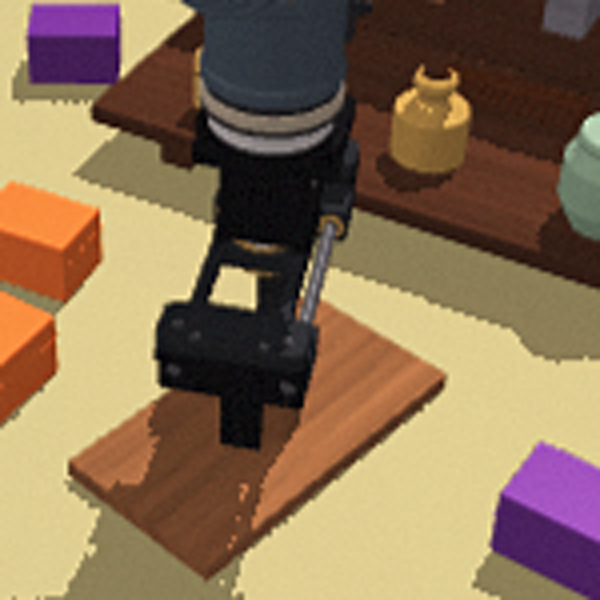

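Reported z is 2 mm, with the tips clearly above the board and no force, so the offset is confirmed. The fingertip is at (241,446) in the zoomed view. Next I go down 1 cm and grip.

Call:
play_rows(gripper=[-1,-1,-1,1,1,1,1,1,1,1,1,1], delta_pos=[[0,0,0.5],[0,0,1],[0,0,1],[0,0,1],[0,0,1],[0,0,1],[0,0,1],[0,0,1],[0,0,1],[0,0,1],[0,0,1],[0,0,1]], turn=[[0,0,0],[0,0,0],[0,0,0],[0,0,0],[0,0,0],[0,0,0],[0,0,0],[0,0,0],[0,0,0],[0,0,0],[0,0,0],[0,0,0]], squeeze=35)

```text
time: 6.85
position: [0.5297, 0.0104, -0.0074]
tool_rot: [0.991, 0.133, -0.0, -0.0]
ft_force: [-1.5, 5.0, 2.2]
grip_width: 0.0433
grip_force: 35.0
```

Call:
play_rows(gripper=[1,1,1,1,1,1,1,1], delta_pos=[[0,0,-0.5],[0,0,-1.5],[0,0,-3.5],[0,0,-6],[0,0,-9],[0,0,-11.5],[0,0,-13.5],[0,0,-14]], turn=[[0,0,0],[0,0,0],[0,0,0],[0,0,0],[0,0,0],[0,0,0],[0,0,0],[0,0,0]])

```text
time: 7.85
position: [0.5312, 0.0096, 0.1342]
tool_rot: [0.991, 0.133, 0.002, 0.001]
ft_force: [-0.5, 0.8, -4.0]
grip_width: 0.0435
grip_force: 35.0
```

Call:
play_rows(gripper=[1,1,1,1,1,1,1,1,1,1,1,1], delta_pos=[[-0.5,1.6,0],[-1.4,4.5,0],[-2.5,8,0],[-3.7,11.7,0],[-4.9,15.5,0],[-6.1,19.3,0],[-7.3,23.1,0],[-8.4,26.8,0],[-9.4,30,0],[-10.1,32.1,0],[-10.4,33.2,0],[-10.4,33.2,0]], turn=[[0,0,0],[0,0,-0.02],[0,0,-0.04],[0,0,-0.06],[0,0,-0.08],[0,0,-0.1],[0,0,-0.12],[0,0,-0.14],[0,0,-0.159],[0,0,-0.159],[0,0,-0.159],[0,0,-0.159]])

```text
time: 9.35
position: [0.517, -0.3376, 0.132]
tool_rot: [0.978, 0.211, -0.0, -0.001]
ft_force: [0.3, 0.6, -4.1]
grip_width: 0.0435
grip_force: 35.0
```

```bash
python3 - <<'E'
from rig import robot
from h import *
import pickle
c=robot.camera("scene");T=robot.camera("top");pickle.dump((c,T),open("c2.pkl","wb"))
o=robot.get_obs();print(o["grip_width"],o["ft_force"],o["position"],o["tool_rot"])
p=o["position"];ux=proj(c,[p[0],p[1],.13])[0].astype(int)
A=cv2.resize(np.ascontiguousarray(c["color"][200:400,140:340,::-1]),(500,500),interpolation=cv2.INTER_CUBIC)
B=cv2.resize(np.ascontiguousarray(T["color"][120:260,420:540,::-1]),(300,350),interpolation=cv2.INTER_CUBIC)
A=np.hstack([A,np.vstack([B,np.zeros((150,300,3),np.uint8)])])
cv2.imwrite("pics/g5.png",A)
for z in(.112,.14):print(proj(c,[.5165,-.3375,z]),proj(T,[.5165,-.3375,z]))
E
```

```text
0.04387822116889801 [-0.32802395  0.23318697 -4.64681158] [ 0.51703584 -0.33609745  0.13224674] [ 9.77353436e-01  2.11611470e-01 -3.03336002e-04 -8.68684615e-04]
[[229.16469748 324.16329219]] [[480.84148908 180.15671837]]
[[226.57899566 313.79495406]] [[485.4370122  178.37902863]]
```

View pics/g5.png

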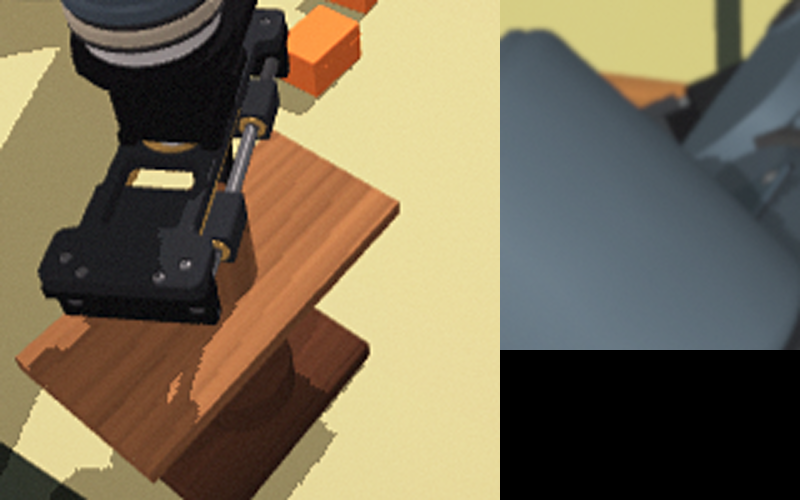

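The board hangs level with its long side parallel to the foot's. Its top-face corners are at about (299.6,282.8), (146.4,344.8), (202,388.8) and (252,254) in scene pixels. I'll compare the board and foot centres in the same camera.

```bash
python3 - <<'E'
import pickle
from h import *
c,T=pickle.load(open("c2.pkl","rb"))
b=onz(c,[(299.6,282.8),(146.4,344.8),(202,388.8),(252,254)],.1516)
print("board",b.round(4).tolist(),(b[0]+b[1])/2,(b[2]+b[3])/2)
f=onz(c,[(287.3,338.5),(186.4,373.7),(247.1,310.7)],.018)
print("foot",f.round(4).tolist(),(f[0]+f[1])/2)
def ang(a,b):return np.degrees(np.arctan2(*(a-b)[:2][::-1]))
print(ang(b[0],b[2]),ang(b[3],b[1]),ang(f[2],f[1]))
E
```

```text
board [[0.5892, -0.2414, 0.1516], [0.4571, -0.4352, 0.1516], [0.5652, -0.4443, 0.1516], [0.4857, -0.2275, 0.1516]] [ 0.52310176 -0.3382806   0.1516    ] [ 0.52543862 -0.33591039  0.1516    ]
foot [[0.5767, -0.2696, 0.018], [0.4635, -0.4038, 0.018], [0.479, -0.2572, 0.018]] [ 0.5200686  -0.33670825  0.018     ]
83.26721569083888 82.15030952265289 83.94973731571447
```

Call:
play_rows(gripper=[1,1,1,1,1,1,1,1], delta_pos=[[-0.1,-0.05,0.5],[-0.1,-0.05,1],[-0.1,-0.05,1.5],[-0.1,-0.05,2],[-0.1,-0.05,2.4],[-0.1,-0.05,2.8],[-0.1,-0.05,3.2],[-0.1,-0.05,3.4]], turn=[[0,0,0],[0,0,0],[0,0,0],[0,0,0],[0,0,0],[0,0,0],[0,0,0],[0,0,0]])

```text
time: 10.45
position: [0.5161, -0.3374, 0.0982]
tool_rot: [0.977, 0.211, -0.0, -0.0]
ft_force: [-0.7, 0.1, -3.8]
grip_width: 0.0437
grip_force: 35.0
```

Call:
play_rows(gripper=[1,1,1,1,1,1], delta_pos=[[0,0,0.2],[0,0,0.4],[0,0,0.6],[0,0,0.8],[0,0,1.0],[0,0,1.0]], turn=[[0,0,0],[0,0,0],[0,0,0],[0,0,0],[0,0,0],[0,0,0]])

```text
time: 11.2
position: [0.516, -0.3374, 0.0883]
tool_rot: [0.977, 0.211, -0.0, -0.0]
ft_force: [-1.7, 0.0, -4.3]
grip_width: 0.0436
grip_force: 35.0
```

The sleeve is over the post with very little side force, so I continue gently.

Call:
play_rows(gripper=[1,1,1,1,1,1,1,1,1,1], delta_pos=[[0,0,0.4],[0,0,0.8],[0,0,1.2],[0,0,1.6],[0,0,2.0],[0,0,2.4],[0,0,2.8],[0,0,3.2],[0,0,3.6],[0,0,4.0]], turn=[[0,0,0],[0,0,0],[0,0,0],[0,0,0],[0,0,0],[0,0,0],[0,0,0],[0,0,0],[0,0,0],[0,0,0]])

```text
time: 12.45
position: [0.516, -0.3374, 0.0483]
tool_rot: [0.977, 0.211, -0.0, -0.0]
ft_force: [-3.5, 1.6, -1.1]
grip_width: 0.0434
grip_force: 35.0
```

Call:
play_rows(gripper=[1,1,1,1,1,1], delta_pos=[[0,0,0.1],[0,0,0.2],[0,0,0.3],[0,0,0.4],[0,0,0.5],[0,0,0.5]], turn=[[0,0,0],[0,0,0],[0,0,0],[0,0,0],[0,0,0],[0,0,0]])

```text
time: 13.2
position: [0.516, -0.3374, 0.0434]
tool_rot: [0.977, 0.211, -0.0, -0.0]
ft_force: [-4.3, 0.6, -1.3]
grip_width: 0.0439
grip_force: 35.0
```

Call:
play_rows(gripper=[1,1,1,1,1], delta_pos=[[-0.05,-0.02,0],[-0.1,-0.04,0.05],[-0.1,-0.04,0.1],[-0.1,-0.04,0.15],[-0.1,-0.04,0.15]], turn=[[0,0,0],[0,0,0],[0,0,0],[0,0,0],[0,0,0]])

```text
time: 13.82
position: [0.5159, -0.3378, 0.0426]
tool_rot: [0.977, 0.211, 0.001, 0.001]
ft_force: [-0.7, 1.5, 1.4]
grip_width: 0.0436
grip_force: 35.0
```

Call:
play_rows(gripper=[1,1,1], delta_pos=[[0,0,0.05],[0,0,0.1],[0,0,0.1]], turn=[[0,0,0],[0,0,0],[0,0,0]])

```text
time: 14.2
position: [0.5159, -0.3379, 0.0426]
tool_rot: [0.977, 0.211, 0.001, 0.001]
ft_force: [-1.7, 1.9, 8.0]
grip_width: 0.0439
grip_force: 35.0
```

Seated: z holds at 42.6 mm while the force rises. Now I release and lift.

Call:
play_rows(gripper=[1,-1,-1,-1,-1,-1,-1,-1,-1,-1,-1,-1], delta_pos=[[0,0,-0.1],[0,0,-0.1],[0,0,-0.1],[0,0,-0.1],[0,0,-0.1],[0,0,-0.1],[0,0,-0.1],[0,0,-1],[0,0,-3],[0,0,-6],[0,0,-9],[0,0,-12]], turn=[[0,0,0],[0,0,0],[0,0,0],[0,0,0],[0,0,0],[0,0,0],[0,0,0],[0,0,0],[0,0,0],[0,0,0],[0,0,0],[0,0,0]])

```text
time: 15.7
position: [0.5152, -0.3375, 0.1627]
tool_rot: [0.977, 0.211, 0.0, 0.0]
ft_force: [0.1, -0.0, 0.1]
grip_width: 0.0868
grip_force: 0.0
```

Call:
play_rows(gripper=[-1,-1,-1,-1,-1,-1,-1,-1,-1,-1,-1,-1], delta_pos=[[0.7,-3,0],[1.8,-8,0],[3.1,-13.5,0],[4.3,-19,0],[5.6,-24.5,0],[6.9,-30,0],[8.1,-35.5,0],[9.4,-41,0],[10.7,-46.5,0],[11.9,-52,0],[13,-57,0],[13.8,-60.5,0]], turn=[[0,0,-0.08],[0,0,-0.16],[0,0,-0.25],[0,0,-0.33],[0,0,-0.42],[0,0,-0.5],[0,0,-0.58],[0,0,-0.67],[0,0,-0.75],[0,0,-0.83],[0,0,-0.92],[0,0,-0.995]])

```text
time: 17.2
position: [0.3904, 0.2727, 0.1619]
tool_rot: [0.757, 0.654, 0.001, 0.0]
ft_force: [0.9, 0.2, -0.0]
grip_width: 0.0871
grip_force: 0.0
```

Call:
play_rows(gripper=[-1,-1], delta_pos=[[0,0,0],[0,0,0]], turn=[[0,0,0],[0,0,0]])

```text
time: 17.45
position: [0.3909, 0.27, 0.1614]
tool_rot: [0.758, 0.652, 0.0, 0.0]
ft_force: [-0.5, -0.1, 0.7]
grip_width: 0.087
grip_force: 0.0
```

```bash
python3 - <<'E'
from rig import robot
from h import *
import pickle
c=robot.camera("scene");T=robot.camera("top");pickle.dump((c,T),open("c3.pkl","wb"))
o=robot.get_obs();print(o["grip_width"],o["ft_force"],o["position"],o["tool_rot"],o["q"],2*np.degrees(np.arctan2(o["tool_rot"][1],o["tool_rot"][0])))
A=cv2.resize(np.ascontiguousarray(c["color"][70:195,270:395,::-1]),(500,500),interpolation=cv2.INTER_CUBIC)
B=cv2.resize(np.ascontiguousarray(c["color"][280:400,170:300,::-1]),(300,277),interpolation=cv2.INTER_CUBIC)
A=np.hstack([A,np.vstack([B,np.zeros((223,300,3),np.uint8)])]);cv2.imwrite("pics/g6.png",A)
E
```

```text
0.08686397714150322 [-0.04374066 -0.47287304 -0.56596201] [0.39120651 0.2694602  0.16125565] [ 7.58659445e-01  6.51487393e-01 -8.84581197e-06  1.54070478e-04] [ 3.67533845e-01  3.61714957e-01  1.82504674e+00 -3.62950262e-04
  9.54744314e-01  5.19453168e-01] 81.30767922927775
```

View pics/g6.png

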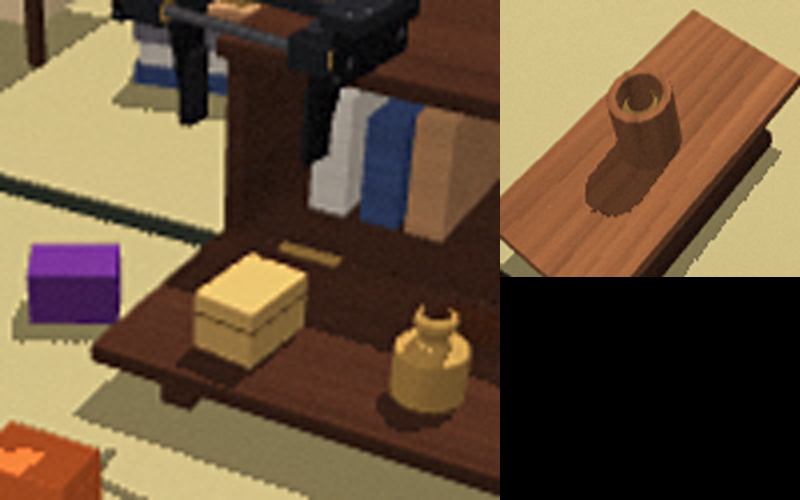

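The board is seated, with the post visible inside the sleeve at about (645,95) in the right panel. The fingertips over the case are at scene (318,100) and (349,110.5), so I'll recompute their real height.

```bash
python3 - <<'E'
import pickle
from h import *
c,T=pickle.load(open("c3.pkl","rb"))
p=np.array([.3912,.2695]);a=np.radians(81.3-90);ty=np.array([np.cos(a),np.sin(a)])
for z in(.17,.18,.19,.20,.21):print(z,[proj(c,np.r_[p+s*.051*ty,z])[0].round(1).tolist() for s in(-1,1)])
E
```

```text
0.17 [[317.1, 109.7], [348.3, 120.5]]
0.18 [[317.2, 106.3], [348.5, 117.0]]
0.19 [[317.2, 102.8], [348.7, 113.5]]
0.2 [[317.2, 99.4], [348.9, 109.9]]
0.21 [[317.2, 95.9], [349.2, 106.3]]
```

Call:
play_rows(gripper=[-1,-1,-1,-1,-1,-1,-1,-1], delta_pos=[[0.2,0,2],[0.2,0,4.5],[0.2,0,7.5],[0.2,0,10],[0.2,0,12],[0.2,0,13.5],[0.2,0,14.5],[0.2,0,14.5]], turn=[[0,0,0],[0,0,0],[0,0,0],[0,0,0],[0,0,0],[0,0,0],[0,0,0],[0,0,0]])

```text
time: 18.55
position: [0.3912, 0.2716, 0.0157]
tool_rot: [0.759, 0.652, -0.001, -0.0]
ft_force: [-0.1, 0.0, 0.3]
grip_width: 0.0869
grip_force: 0.0
```

Call:
play_rows(gripper=[1,1,1,1,1,1,1,1,1], delta_pos=[[0,0,0],[0,0,0],[0,0,0],[0,0,0],[0,0,0],[0,0,0],[0,0,0],[0,0,0],[0,0,0]], turn=[[0,0,0],[0,0,0],[0,0,0],[0,0,0],[0,0,0],[0,0,0],[0,0,0],[0,0,0],[0,0,0]], squeeze=22)

```text
time: 19.68
position: [0.3914, 0.2725, 0.0162]
tool_rot: [0.758, 0.652, 0.0, 0.0]
ft_force: [-0.5, -0.5, 3.6]
grip_width: 0.0499
grip_force: 22.0
```

Call:
play_rows(gripper=[1,1,1,1,1,1,1], delta_pos=[[0,0,-0.5],[0,0,-2],[0,0,-4.5],[0,0,-7.5],[0,0,-10.5],[0,0,-12.5],[0,0,-13]], turn=[[0,0,0],[0,0,0],[0,0,0],[0,0,0],[0,0,0],[0,0,0],[0,0,0]])

```text
time: 20.55
position: [0.3915, 0.2725, 0.147]
tool_rot: [0.758, 0.652, 0.001, 0.0]
ft_force: [-0.5, 0.0, -1.7]
grip_width: 0.0494
grip_force: 22.0
```

```bash
python3 - <<'E'
import pickle
from h import *
from rig import robot
o=robot.get_obs();print(o["position"],o["tool_rot"],o["ft_force"],o["grip_width"])
c,T=pickle.load(open("c3.pkl","rb"))
for n,C,(x0,y0,x1,y1) in(("top",T,(410,130,540,250)),("scene",c,(140,260,320,400))):
    q=cv2.cvtColor(C["color"],cv2.COLOR_RGB2HSV)[y0:y1,x0:x1]
    m=((q[...,0]<18)&(q[...,2]>(75)) &(q[...,1]>60)).astype(np.uint8)
    m=cv2.morphologyEx(m,cv2.MORPH_OPEN,np.ones((3,3)))
    k=max(cv2.findContours(m,0,1)[0],key=cv2.contourArea)[:,0]+[x0,y0]
    W=onz(C,k,.062)[:,:2]*1000
    print(n,cv2.contourArea(k),k.min(0),k.max(0),cv2.minAreaRect(W.astype(np.float32)))
E
```

```text
[0.39152512 0.27254512 0.14700769] [7.58099865e-01 6.52137837e-01 8.60614330e-04 3.08814826e-04] [-0.46530051  0.03810409 -1.74730276] 0.04943274026604269
top 3800.0 [429 156] [518 211] ((516.948486328125, -338.43365478515625), (211.9346160888672, 115.08539581298828), 84.15542602539062)
scene 7712.5 [163 285] [299 399] ((518.6395263671875, -336.25177001953125), (212.70973205566406, 115.2142105102539), 84.51834869384766)
```

Call:
play_rows(gripper=[1,1,1,1,1,1,1,1,1,1,1,1], delta_pos=[[-1.5,0.6,0],[-5,2,0],[-10,4.1,0],[-15.5,6.3,0],[-21,8.6,0],[-26.5,10.8,0],[-32,13,0],[-37.5,15.3,0],[-43,17.5,0],[-48,19.6,0],[-51,20.8,0],[-52,21.2,0]], turn=[[0,0,0],[0,0,-0.01],[0,0,-0.02],[0,0,-0.03],[0,0,-0.04],[0,0,-0.045],[0,0,-0.045],[0,0,-0.045],[0,0,-0.045],[0,0,-0.045],[0,0,-0.045],[0,0,-0.045]])

```text
time: 22.05
position: [0.5219, -0.2757, 0.1443]
tool_rot: [0.744, 0.668, -0.0, -0.001]
ft_force: [-1.2, 0.1, -1.6]
grip_width: 0.0497
grip_force: 22.0
```

Call:
play_rows(gripper=[1,1,1], delta_pos=[[0,0,0],[0,0,0],[0,0,0]], turn=[[0,0,0],[0,0,0],[0,0,0]])

```text
time: 22.42
position: [0.5228, -0.2718, 0.1461]
tool_rot: [0.743, 0.67, -0.0, -0.0]
ft_force: [-0.1, 0.0, -1.4]
grip_width: 0.0496
grip_force: 22.0
```

Call:
play_rows(gripper=[1,1,1,1,1,1,1,1,1,1], delta_pos=[[-0.15,0,1],[-0.15,0,3],[-0.15,0,5],[-0.15,0,7],[-0.15,0,8.5],[-0.15,0,9.5],[-0.15,0,10.2],[-0.15,0,10.6],[-0.15,0,10.8],[-0.15,0,10.8]], turn=[[0,0,0],[0,0,0],[0,0,0],[0,0,0],[0,0,0],[0,0,0],[0,0,0],[0,0,0],[0,0,0],[0,0,0]])

```text
time: 23.68
position: [0.5231, -0.2751, 0.0383]
tool_rot: [0.743, 0.669, 0.0, 0.0]
ft_force: [0.4, 0.1, -1.0]
grip_width: 0.0498
grip_force: 22.0
```

Call:
play_rows(gripper=[1,1,1,1,1,1], delta_pos=[[0,0,0.1],[0,0,0.2],[0,0,0.3],[0,0,0.4],[0,0,0.45],[0,0,0.45]], turn=[[0,0,0],[0,0,0],[0,0,0],[0,0,0],[0,0,0],[0,0,0]])

```text
time: 24.42
position: [0.5229, -0.2749, 0.0335]
tool_rot: [0.743, 0.669, 0.0, -0.0]
ft_force: [0.2, 0.9, -1.1]
grip_width: 0.0497
grip_force: 22.0
```

Call:
play_rows(gripper=[1,1,1,1], delta_pos=[[0.15,0,0],[0.15,0,0.05],[0.15,0,0.1],[0.15,0,0.1]], turn=[[0,0,0],[0,0,0],[0,0,0],[0,0,0]])

```text
time: 24.92
position: [0.5231, -0.2732, 0.0332]
tool_rot: [0.743, 0.669, 0.0, -0.0]
ft_force: [-0.9, 1.9, 4.7]
grip_width: 0.0499
grip_force: 22.0
```

Contact. Now I release, lift and back off.

Call:
play_rows(gripper=[1,-1,-1,-1,-1,-1,-1,-1,-1,-1,-1,-1], delta_pos=[[0,0,-0.1],[0,0,-0.1],[0,0,-0.1],[0,0,-0.1],[0,0,-0.1],[0,0,-0.1],[0,0,-0.1],[0,0,-1],[0,0,-3],[0,0,-6],[0,0,-9],[0,0,-12]], turn=[[0,0,0],[0,0,0],[0,0,0],[0,0,0],[0,0,0],[0,0,0],[0,0,0],[0,0,0],[0,0,0],[0,0,0],[0,0,0],[0,0,0]])

```text
time: 26.42
position: [0.5231, -0.2734, 0.1542]
tool_rot: [0.743, 0.669, 0.0, 0.0]
ft_force: [0.7, -0.5, -0.2]
grip_width: 0.0873
grip_force: 0.0
```

Call:
play_rows(gripper=[-1,-1,-1,-1,-1,-1,-1,-1], delta_pos=[[4,0,-1],[8,0,-2],[12,0,-2],[16,0,-2],[20,0,-2],[24,0,-2],[25,0,-2],[25,0,-2]], turn=[[0,0,0],[0,0,0],[0,0,0],[0,0,0],[0,0,0],[0,0,0],[0,0,0],[0,0,0]])

```text
time: 27.42
position: [0.5495, -0.0247, 0.173]
tool_rot: [0.743, 0.67, -0.0, 0.0]
ft_force: [-0.8, 0.2, -0.4]
grip_width: 0.0873
grip_force: 0.0
```

```bash
python3 - <<'E'
from rig import robot
from h import *
c=robot.camera("scene");T=robot.camera("top")
o=robot.get_obs();print(o["position"],o["ft_force"],o["grip_width"],o["time"])
for n,C,(x0,y0,x1,y1) in(("top",T,(410,130,540,250)),("scene",c,(140,230,320,400))):
    q=cv2.cvtColor(C["color"],cv2.COLOR_RGB2HSV)[y0:y1,x0:x1]
    b=((q[...,0]<18)&(q[...,2]>75)&(q[...,1]>60)).astype(np.uint8)
    y=((q[...,0]>17)&(q[...,0]<27)&(q[...,1]>100)&(q[...,2]>218)).astype(np.uint8)
    for nm,m,z in(("board+case",b|y,.062),("case top",y,.107)):
        m=cv2.morphologyEx(m,cv2.MORPH_OPEN,np.ones((3,3)))
        k=max(cv2.findContours(m,0,1)[0],key=cv2.contourArea)[:,0]+[x0,y0]
        print(n,nm,cv2.contourArea(k),cv2.minAreaRect((onz(C,k,z)[:,:2]*1000).astype(np.float32)))
a=np.radians(84);u=np.r_[np.cos(a),np.sin(a)];v=np.r_[-u[1],u[0]]
p=np.r_[.5165,-.338]+.064*u
for n,C in(("top",T),("scene",c)):
    print(n,[proj(C,np.r_[p+i*.035*u+j*.025*v,.107])[0].round(1).tolist() for i,j in((1,1),(1,-1),(-1,-1),(-1,1))])
E
```

```text
[ 0.54949548 -0.02587822  0.17275165] [ 0.21726217  0.43481018 -0.9181437 ] 0.08713093803438289 27.525
top board+case 2869.5 ((516.3701782226562, -337.80218505859375), (213.07310485839844, 113.80620574951172), 84.15542602539062)
top case top 41.5 ((502.485595703125, -293.6880187988281), (18.363664627075195, 14.112137794494629), 89.64337158203125)
scene board+case 6162.0 ((518.941162109375, -336.71221923828125), (211.89756774902344, 116.20059204101562), 84.14766693115234)
scene case top 40.0 ((503.10638427734375, -290.567138671875), (19.365957260131836, 9.671259880065918), 84.29418182373047)
top [[436.3, 185.7], [438.6, 164.6], [468.7, 168.4], [466.6, 189.5]]
scene [[259.0, 277.9], [281.1, 291.1], [253.7, 320.8], [230.9, 305.6]]
```

```bash
python3 - <<'E'
from rig import robot
from h import *
c=robot.camera("scene");T=robot.camera("top")
for n,C,w in(("top",T,[(436.3,185.7),(438.6,164.6),(468.7,168.4),(466.6,189.5)]),("scene",c,[(259,277.9),(281.1,291.1),(253.7,320.8),(230.9,305.6)])):
    w=np.array(w);hs=cv2.cvtColor(C["color"],cv2.COLOR_RGB2HSV);ce=w.mean(0).astype(int);print(n,hs[ce[1],ce[0]])
    m=((hs[...,0]>17)&(hs[...,0]<30)&(hs[...,1]>110)&(hs[...,2]>120)).astype(np.uint8)
    r=np.zeros_like(m);x0,y0=w.min(0).astype(int)-6;x1,y1=w.max(0).astype(int)+8;r[y0:y1,x0:x1]=1
    k=max(cv2.findContours(cv2.morphologyEx(m*r,cv2.MORPH_OPEN,np.ones((3,3),np.uint8)),0,1)[0],key=cv2.contourArea)[:,0]
    print(cv2.contourArea(k),cv2.minAreaRect((onz(C,k,.107)[:,:2]*1000).astype(np.float32)))
E
```

```text
top [ 21 146 192]
790.0 ((519.744873046875, -270.33013916015625), (81.44027709960938, 57.972137451171875), 84.10010528564453)
scene [ 18 144 161]
1003.5 ((526.1171875, -275.46087646484375), (75.17620849609375, 54.35335922241211), 82.68937683105469)
```

Both views put the case upright at about the planned spot, so I'm handing in.

```bash
python3 -c "
from rig import robot
print(robot.hand_in())"
```

```text
the job is handed in; nothing more can be done
None
```

The job is handed in, with no verdict returned: the board is fully down on the shoulder with its long side along the foot, the case is upright on its +y half, and by my measurements its whole base is on the board.

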